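# Load the glaze carousel at its loading point

### The arm

A 6-joint arm with a two-finger parallel gripper is mounted at the origin on the work surface. World frame = base frame: x ahead of the robot, y to its left, z up, the work surface at z = 0. Lengths are in m, angles in rad, forces in N, time in s.
With the tool pointing down it reaches from about 0.4 to 0.925 m from the base axis. Payload 12.5 kg.
Tool frame: the origin (TCP) lies midway between the tips of the shut fingers; the grasp point (between the pads) lies 19 mm behind it (arm.hold_point_z is the distance from the TCP to the grasp point, in m); z points along the fingers, y is the line along which they close (so a half turn about z gives the same grasp; the last joint's range is limited). The gripper opens to 95 mm and grips with 3 to 60 N. Pads are 20 mm wide; open, the fingers measure 119 mm over their backs; the gripper's body (75 mm by 180 mm) begins 59 mm behind the grasp point.
Start: joints at [-0.106, 0.491, 1.559, -0, 1.092, -0.106], TCP at [0.625, 0, 0.191] pointing down, gripper open.
Joint ranges: [-3.1, 3.1], [-0.84, 2.19], [0.05, 2.79], [-1.13, 4.28], [0.06, 2.93], [-2.69, 2.69]. Speed limits (rad/s): [2.22, 2.22, 2.79, 3.14, 3.14, 3.14].

### API

Orientations are given as a unit quaternion [x, y, z, w].
In Python, from plant import arm, grab_frame, camera_model gives the robot as it stands.
- The arm moves only by the tool send_rows, never from a script. Its argument "moves" is a list of rows, each a list of 7 numbers: the turn, a rotation vector about the tool's x, y, z in degrees, then the shift along the tool's x, y, z in m, then the opening, from -1 (shut) to 1 (fully open). In form: [[wx, wy, wz, x, y, z, jaw], ...]. A call has 1 to 20 rows; each row is the pose to reach, as a shift and turn from the pose commanded when the call began, along the tool's axes at that moment; what a row does not reach only later rows make up. A row lasts 1/8 s, in which the tool goes at most 62.5 mm and 10.7 degrees, less where a joint would pass 70% of its speed; a pose out of reach is approached as far as the arm can. A call with a gripper value outside its range is refused whole. The fingers move at their own pace and stop on an object; the grip force is fixed at half the most. Time passes only in rows, so rows that repeat a pose let the fingers close. It gives the time, the measured TCP pose, the force, the opening and the grip force at its end, in the units of the state.
- arm.sense(): the state, without advancing time (a new reading comes with each control period).
- grab_frame(name): name is "scene" or "side" or "wrist"; returns (picture, depth): 384x512x3 uint8, red, green, blue; 384x512 float32, m along the optical axis (not along the pixel's ray), 0 where there is no reading.
- camera_model(name): a dict with "camera_matrix" (3x3 intrinsics, pixels), "distortion" ([k1, k2, p1, p2, k3] as OpenCV has them; the pictures are not rectified), "world_to_cam" (4x4, takes a point from world to camera coordinates); the wrist camera has in their place "mount" (4x4, takes a point from camera to tool coordinates, whose origin is the TCP and whose axes are the flange's). Camera axes: x right, y down, z forward; pixel columns grow to the right and rows downward; lengths in m; the calibration is good to about 2 mm. A picture is of the moment at which its call begins: read the wrist's pose just before it. camera_model takes no time and is no camera call.
- arm.hand_in(): hands the job in; it is judged then, once.
The state is a dict: "clock": time; "joint_pos": joint angles; "joint_vel": joint speeds; "joint_efforts": joint torques, N m; "ee_pos": TCP position; "orientation": TCP orientation; "contact_force": force on the tool from outside, world axes, zero at the start; "moment": the same for the moment, N m; "gripper_width": opening from 0.0 (shut) to 1.0 (fully open); "gripper_force": force on a finger pad.
Only numpy, scipy, OpenCV 4.12 (cv2) and the standard library are available. Lean on these libraries where they do the work, as an engineer would, in place of code of your own. Each camera call takes 0.05 s, during which the arm holds its last target. There are 200 camera calls.

### The job

Turn the glaze carousel by its bar handle until its one wide pocket stands at the loading point, in line with the metal tongue of the stand. Then put the wide glaze jar into that pocket: keep the jar upright, set it down rather than drop it, and leave it seated there, with the pocket still at the loading point.

Things in the scene. Friction and masses are not known exactly. Their poses are not given: they have to be found in the camera images.
- handle (a point): centre of the dark wooden bar handle on the turntable's vertical axis, 139 mm above the table. Bar 64 mm long (its x axis, towards the wide pocket), 14 thick, 34 high, on a thin post; fixed to the plywood turntable (320 across, top 34 high), which turns with 0.05 N m drag, no stops, and stays put. Three narrow pockets (41 inside, 32 deep) a quarter turn apart; bottles in two, tops up to 136 high
- wide_pocket (a point): centre of the floor of the turntable's wide empty steel pocket, 37 mm above the table, 110 mm from the turning axis: a round cup 76 mm across inside, 3 mm wall, rim 10 mm above its floor. Turns with the turntable; starts 0.5 to 1.3 rad counter-clockwise (from above) of the loading point
- loading_point (a point): where the wide pocket's floor centre must stand: fixed to the stand, 37 mm above the table, 110 mm from the turning axis, over the line of the flat pointed metal tongue (44 mm wide, 8 high) that sticks out from under the turntable on the robot's side, to 220 mm from the axis. Its -x axis points outward along the tongue
- jar_center (a point): centre (half-way up) of the wide glaze jar: round upright white plastic with lid, 54 mm across, 74 high, 0.15 to 0.31 kg, loose on the table at the robot's right of the carousel; z axis up. A slim bottle (36 across, 110 high) and a smaller jar (38 across, 50 high) stand by it, 100 mm or more away
Mind the look-alikes: they are no part of the job. Leave any purple look-alike of the part that bears jar_center alone.

How it is judged:
On the way, in this order (a step that is already met when the one before it is completed fails the run):
1. the wide pocket, still empty, is turned to within 20 mm of the loading point (horizontal distance between wide_pocket and loading_point below 0.02 m and horizontal distance between jar_center and wide_pocket above 0.07 m), for 0.2 s.
2. the jar is let down into the wide pocket at the loading point with the gripper still at the jar (grasp point within 60 mm of its centre), not dropped (horizontal distance between wide_pocket and loading_point below 0.02 m and horizontal distance between jar_center and wide_pocket below 0.015 m and z of jar_center in the frame of wide_pocket below 0.05 m and distance between the grasp point and jar_center below 0.06 m), for 0.1 s.
At the end, for the whole second after the job is handed in: The wide pocket stands within 20 mm (about 10 degrees) of the loading point, and the wide jar stands upright (within 0.15 rad) on the floor of that pocket: its centre within 15 mm of the pocket's centre sideways and 30 to 44 mm above the pocket's floor (horizontal distance between wide_pocket and loading_point below 0.02 m and horizontal distance between jar_center and wide_pocket below 0.015 m and z of jar_center in the frame of wide_pocket between 0.03 and 0.044 m and angle between jar_center's own z axis and vertical below 0.15 rad); the robot touches nothing.
It fails at once if the wide jar is tipped by more than 0.6 rad (angle between jar_center's own z axis and vertical above 0.6 rad).
It also fails if it takes over 58 s, if anything falls off the work surface, if the arm or the gripper's body presses on something with over 40 N, if the wrist force passes 120 N, or if a joint passes its speed limit or range.

## Working session

There is one attempt and no reset: what is moved stays moved. The work goes in short steps, Python scripts to look and compute and a tool call to move; the robot and the scene stay as the last step left them, time stands still between calls to the robot, and variables do not carry over. Pictures are saved under pics/ and viewed, at most 10 in all, crops included, and the job is handed in when it is done.

Besides the shell and the picture viewer there is one more tool, called after ">>>" by a JSON object that holds its "op" and its "data", one argument or row to a line. send_rows: Moves the arm, as the interface text tells. Its arguments: {"type":"object","properties":{"moves":{"type":"array","items":{"type":"array","items":{"type":"number"}}}},"required":["moves"]}

```bash
mkdir -p pics
cat > h.py <<'E'
import numpy as np, cv2
from plant import arm, grab_frame, camera_model
from scipy.spatial.transform import Rotation as R
def shot(n,f):
    s=arm.sense(); im,d=grab_frame(n); np.savez('pics/'+f+'.npz',im=im,d=d,p=s['ee_pos'],q=s['orientation'],n=n)
    cv2.imwrite('pics/'+f+'.png',im[:,:,::-1])
def cam2world(n,p=None,q=None):
    m=camera_model(n)
    if n!='wrist': return np.linalg.inv(m['world_to_cam'])
    T=np.eye(4);T[:3,:3]=R.from_quat(q).as_matrix();T[:3,3]=p
    return T@np.array(m['mount'])
def ray(f,uv):
    z=np.load('pics/'+f+'.npz');n=str(z['n']);m=camera_model(n)
    uv=np.array(uv,float).reshape(-1,1,2)
    x=cv2.undistortPoints(uv,np.array(m['camera_matrix']),np.array(m['distortion'])).reshape(-1,2)
    T=cam2world(n,z['p'],z['q'])
    return T,np.c_[x,np.ones(len(x))],z
def at_z(f,uv,h):
    T,x,_=ray(f,uv); d=x@T[:3,:3].T; o=T[:3,3]
    return o+d*((h-o[2])/d[:,2])[:,None]
def cloud(f):
    v,u=np.mgrid[0:384,0:512]
    T,x,z=ray(f,np.stack([u.ravel(),v.ravel()],1)); d=z['d'].ravel()
    P=(x*d[:,None])@T[:3,:3].T+T[:3,3]; P[d==0]=np.nan
    return P.reshape(384,512,3),z['im']
E
python3 - <<'E'
from h import *
shot('scene','s0');shot('side','d0')
a=cv2.imread('pics/s0.png')
cv2.imwrite('pics/s0b.png',cv2.resize(a,(800,600)))
s=arm.sense();print(s['ee_pos'],s['orientation'],s['gripper_width'],arm.hold_point_z)
E
```

```text
[6.24773156e-01 5.94111088e-05 1.90931617e-01] [ 7.07110927e-01  7.07102478e-01 -2.85499448e-04 -3.76513448e-04] 1.0009999246588237 0.0188
```

View pics/s0b.png

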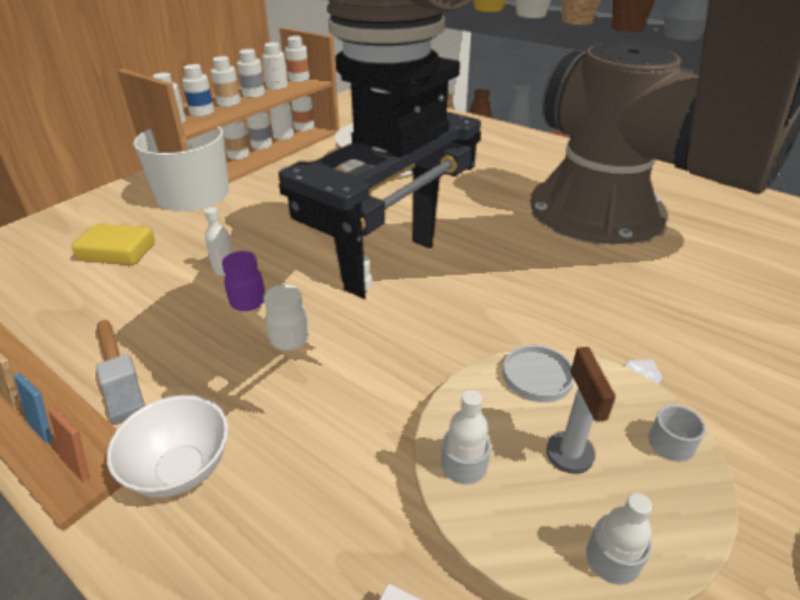

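View pics/d0.png

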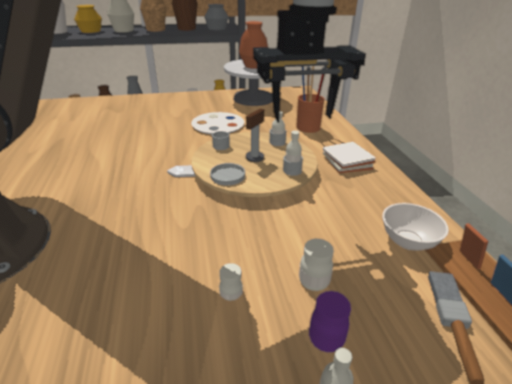

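The scene view shows these candidates:
- **Wide pocket:** empty, at (538,373).
- **Tongue tip:** at (642,370).
- **Bar handle:** at (592,383).
- **Jar candidates:** wide white jar at (287,318), purple look-alike at (243,280), small jar at (367,272) and slim bottle at (217,243). The white 54x74 jar fits the description.

In the side view the white jar is at (317,265). I'll measure with depth next.

```bash
python3 - <<'E'
from h import *
k=0.64
for f,pts in [('s0',{'jar':(287*k,318*k),'purple':(243*k,280*k),'small':(367*k,272*k),'bottle':(220*k,258*k),'pocket':(538*k,373*k),'tongue':(645*k,368*k),'htop':(585*k,372*k),'hbase':(555*k,458*k)}),('d0',{'jar':(317,265),'purple':(330,320),'small':(232,282),'bottle':(340,375),'pocket':(228,174),'tongue':(180,171),'h':(256,120)})]:
    P,im=cloud(f)
    for n,(u,v) in pts.items(): print(f,n,P[int(v),int(u)].round(3),im[int(v),int(u)])
    # clusters
    if f=='s0':
        m=(abs(P[...,2]-0.034)<0.004)&(P[...,0]>0.3); q=P[m]
        print(m.sum(),q.min(0),q.max(0))
    for h0,h1,name,c in [(0.10,0.17,'handle',P[int(pts.get('htop',pts.get('h'))[1]),int(pts.get('htop',pts.get('h'))[0])]),(0.02,0.09,'jar',P[int(pts['jar'][1]),int(pts['jar'][0])]),(0.02,0.09,'purple',P[int(pts['purple'][1]),int(pts['purple'][0])])]:
        m=(P[...,2]>h0)&(P[...,2]<h1)&(np.hypot(P[...,0]-c[0],P[...,1]-c[1])<0.05)
        q=P[m]; print(f,name,m.sum(),q.min(0).round(3),q.max(0).round(3),q.mean(0).round(3))
        t=q[q[:,2]>q[:,2].max()-0.006];print('   top',len(t),t.mean(0).round(3),t.min(0).round(3),t.max(0).round(3))
E
python3 - <<'E'
import cv2
a=cv2.imread('pics/s0.png')[150:384,130:500]
cv2.imwrite('pics/s0c.png',cv2.resize(a,(800,506),interpolation=cv2.INTER_CUBIC))
E
```

```text
s0 jar [ 0.613 -0.182  0.054] [158 156 146]
s0 purple [ 0.594 -0.29   0.055] [ 89  49 108]
s0 small [ 0.457 -0.181  0.038] [190 187 176]
s0 bottle [ 0.563 -0.387  0.036] [163 157 150]
s0 pocket [0.491 0.111 0.038] [182 183 180]
s0 tongue [0.376 0.206 0.01 ] [221 219 218]
s0 htop [0.577 0.181 0.15 ] [59 39 27]
s0 hbase [0.595 0.18  0.043] [104 104 105]
22101 [ 0.30082855 -1.28483306  0.03000531] [0.89328356 0.34705746 0.03799918]
s0 handle 966 [0.548 0.163 0.1  ] [0.602 0.214 0.158] [0.582 0.19  0.141]
   top 370 [0.578 0.19  0.156] [0.548 0.164 0.152] [0.602 0.214 0.158]
s0 jar 842 [ 0.576 -0.221  0.02 ] [ 0.628 -0.171  0.077] [ 0.608 -0.188  0.056]
   top 304 [ 0.602 -0.196  0.075] [ 0.576 -0.221  0.071] [ 0.625 -0.174  0.077]
s0 purple 722 [ 0.556 -0.331  0.02 ] [ 0.609 -0.28   0.078] [ 0.588 -0.297  0.055]
   top 240 [ 0.583 -0.306  0.075] [ 0.557 -0.331  0.072] [ 0.605 -0.284  0.078]
d0 jar [ 0.592 -0.217  0.056] [136 133 123]
d0 purple [ 0.569 -0.326  0.068] [70 38 86]
d0 small [ 0.455 -0.215  0.044] [134 132 122]
d0 bottle [ 0.547 -0.405  0.083] [134 132 122]
d0 pocket [0.497 0.119 0.036] [165 166 163]
d0 tongue [0.386 0.2   0.009] [224 223 222]
d0 h [0.576 0.183 0.139] [56 39 29]
d0 handle 368 [0.549 0.162 0.1  ] [0.601 0.215 0.157] [0.573 0.181 0.136]
   top 86 [0.574 0.185 0.155] [0.55  0.163 0.151] [0.6   0.215 0.157]
d0 jar 1271 [ 0.572 -0.226  0.02 ] [ 0.625 -0.175  0.076] [ 0.595 -0.21   0.056]
   top 514 [ 0.599 -0.201  0.074] [ 0.576 -0.223  0.07 ] [ 0.624 -0.175  0.076]
d0 purple 1775 [ 0.551 -0.335  0.02 ] [ 0.604 -0.284  0.076] [ 0.574 -0.317  0.058]
   top 811 [ 0.579 -0.309  0.074] [ 0.555 -0.331  0.07 ] [ 0.603 -0.284  0.076]
```

View pics/s0c.png

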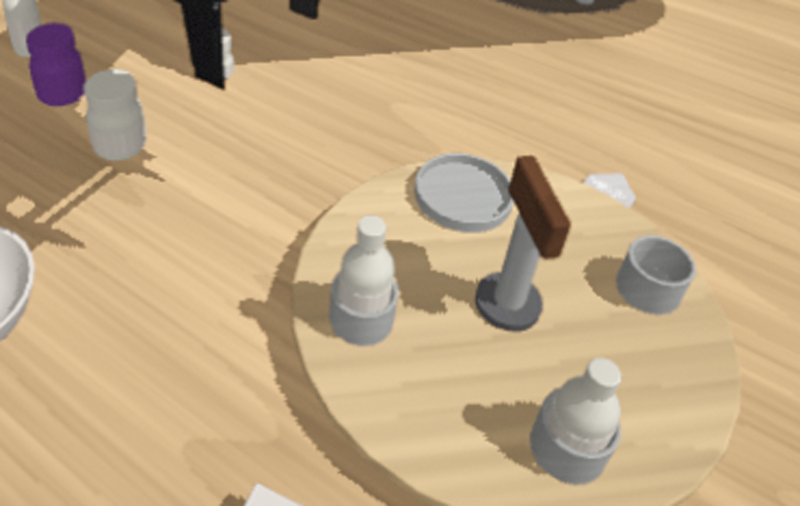

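The white jar, pocket and handle are confirmed. Next I'll fit the tongue line, the turntable axis and the pocket more precisely.

Run:
```python
from h import *
for f in ['s0','d0']:
    P,im=cloud(f)
    # handle top face rect
    m=(P[...,2]>0.150)&(P[...,2]<0.16)&(np.hypot(P[...,0]-.575,P[...,1]-.189)<0.045)
    r=cv2.minAreaRect((P[m][:,:2]*1000).astype(np.float32)); print(f,'handle',r)
    # tongue: grey (low saturation), low z
    s=im.astype(int); sat=s.max(-1)-s.min(-1)
    dist=np.hypot(P[...,0]-.577,P[...,1]-.188)
    m=(sat<25)&(P[...,2]<0.02)&(P[...,2]>0)&(dist>.163)&(dist<.235)&(P[...,0]<.5)
    q=P[m]; a=np.degrees(np.arctan2(q[:,1]-.188,q[:,0]-.577)); print('tongue',m.sum(),q.mean(0).round(4),q.min(0).round(3),q.max(0).round(3))
    far=q[dist[m]>dist[m].max()-.008]; print(' tip',far.mean(0).round(4))
    # pocket: grey points near
    m=(sat<25)&(P[...,2]>.03)&(P[...,2]<.055)&(np.hypot(P[...,0]-.494,P[...,1]-.115)<.055)
    q=P[m]; print('pocket',m.sum(),cv2.minEnclosingCircle((q[:,:2]*1000).astype(np.float32)))
    # disk
    m=(abs(P[...,2]-.034)<.003)&(dist<.2); q=P[m]; print('disk',cv2.minEnclosingCircle((q[:,:2]*1000).astype(np.float32)))
```

```text
s0 handle ((575.5119018554688, 189.63082885742188), (63.8470458984375, 15.607290267944336), 43.86699676513672)
tongue 193 [0.3762 0.2089 0.0082] [0.346 0.185 0.   ] [0.393 0.23  0.01 ]
 tip [0.3465 0.2082 0.0005]
pocket 1295 ((495.9429931640625, 112.89678192138672), 41.8814582824707)
disk ((574.767822265625, 188.7837371826172), 160.66458129882812)
d0 handle ((575.8213500976562, 187.9595489501953), (64.38850402832031, 12.697423934936523), 43.47007369995117)
tongue 219 [0.3883 0.2029 0.0074] [0.356 0.182 0.001] [0.415 0.23  0.01 ]
 tip [0.3608 0.2085 0.0064]
pocket 596 ((495.9981689453125, 112.7607421875), 41.71406173706055)
disk ((596.1744384765625, 190.5896759033203), 180.26910400390625)
```

>>> {"op": "send_rows", "data": {
  "moves": [
    [0, 0, 10, 0.04, -0.01, -0.01, 1],
    [0, 0, 20, 0.08, -0.02, -0.02, 1],
    [0, 0, 30, 0.12, -0.03, -0.03, 1],
    [0, 0, 40, 0.16, -0.04, -0.04, 1],
    [0, 0, 46.3, 0.189, -0.0495, -0.04, 1],
    [0, 0, 46.3, 0.189, -0.0495, -0.04, 1],
    [0, 0, 46.3, 0.189, -0.0495, -0.04, 1],
    [0, 0, 46.3, 0.189, -0.0495, -0.04, 1]
  ]
}}

```text
clock: 1.1
ee_pos: [0.5758, 0.188, 0.2312]
orientation: [0.928, 0.372, -0.0, 0.0]
contact_force: [0.3, 0.3, 0.9]
gripper_width: 1.003
gripper_force: 0.0
```

Run:
```python
from h import *
shot('wrist','w1')
s=arm.sense();print(s['clock'],s['ee_pos'].round(4),s['joint_pos'].round(3),R.from_quat(s['orientation']).as_matrix().round(3))
P,im=cloud('w1')
m=(P[...,2]>0.150)&(P[...,2]<0.16)&(np.hypot(P[...,0]-.575,P[...,1]-.189)<0.045)
print(m.sum()); 
if m.sum()>50: print(cv2.minAreaRect((P[m][:,:2]*1000).astype(np.float32)))
t=im.astype(int); sat=t.max(-1)-t.min(-1)
dist=np.hypot(P[...,0]-.5755,P[...,1]-.1888)
m=(sat<25)&(P[...,2]<0.02)&(P[...,2]>0.003)&(dist>.163)&(dist<.225)&(P[...,0]<.5)
print(m.sum(), P[m].mean(0) if m.sum() else '')
```

```text
1.15 [0.5758 0.188  0.2313] [ 0.207  0.427  1.557 -0.     1.158  1.015] [[ 0.723  0.691 -0.   ]
 [ 0.691 -0.723 -0.   ]
 [-0.    -0.    -1.   ]]
1231
((574.1179809570312, 189.8870849609375), (63.369747161865234, 13.37623405456543), 43.285552978515625)
0
```

View pics/w1.png

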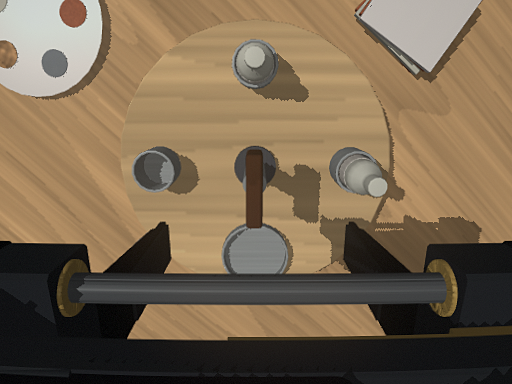

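The wrist view shows the bar centred between the fingers, from (254,150) to (254,228), with the wide pocket at (256,252). I'll descend and close.

>>> {"op": "send_rows", "data": {
  "moves": [
    [0, 0, 0, 0, 0, 0.04, 1],
    [0, 0, 0, 0, 0, 0.08, 1],
    [0, 0, 0, 0, 0, 0.106, 1],
    [0, 0, 0, 0, 0, 0.106, 1],
    [0, 0, 0, 0, 0, 0.106, -1],
    [0, 0, 0, 0, 0, 0.106, -1],
    [0, 0, 0, 0, 0, 0.106, -1],
    [0, 0, 0, 0, 0, 0.106, -1],
    [0, 0, 0, 0, 0, 0.106, -1],
    [0, 0, 0, 0, 0, 0.106, -1],
    [0, 0, 0, 0, 0, 0.106, -1],
    [0, 0, 0, 0, 0, 0.106, -1],
    [0, 0, 0, 0, 0, 0.106, -1]
  ]
}}

```text
clock: 2.78
ee_pos: [0.5745, 0.19, 0.1254]
orientation: [0.928, 0.372, -0.001, -0.001]
contact_force: [-6.8, 5.3, 1.6]
gripper_width: 0.144
gripper_force: 30.0
```

>>> {"op": "send_rows", "data": {
  "moves": [
    [0, 0, 3, 0, -0.002, 0, -1],
    [0, 0, 8, 0, -0.002, 0, -1],
    [0, 0, 14, 0, -0.002, 0, -1],
    [0, 0, 20, 0, -0.002, 0, -1],
    [0, 0, 26, 0, -0.002, 0, -1],
    [0, 0, 32, 0, -0.002, 0, -1],
    [0, 0, 38, 0, -0.002, 0, -1],
    [0, 0, 43, 0, -0.002, 0, -1],
    [0, 0, 46.5, 0, -0.002, 0, -1],
    [0, 0, 48.7, 0, -0.002, 0, -1],
    [0, 0, 48.7, 0, -0.002, 0, -1],
    [0, 0, 48.7, 0, -0.002, 0, -1]
  ]
}}

```text
clock: 4.28
ee_pos: [0.5744, 0.1904, 0.1254]
orientation: [0.999, -0.043, 0.0, -0.0]
contact_force: [1.6, -0.6, -2.1]
gripper_width: 0.147
gripper_force: 30.0
```

Run:
```python
from h import *
shot('scene','s2');shot('side','d2')
a=cv2.imread('pics/s2.png')[180:384,250:490];b=cv2.imread('pics/d2.png')[100:230,150:350]
A=cv2.resize(a,(470,400),interpolation=2);B=cv2.resize(b,(330,215),interpolation=2)
c=np.zeros((400,800,3),np.uint8);c[:,:470]=A;c[:215,470:]=B;cv2.imwrite('pics/c2.png',c)
s=arm.sense();print(s['clock'],s['ee_pos'].round(4),R.from_quat(s['orientation']).as_matrix().round(3)[:2],s['contact_force'])
C=np.array([.575,.1895])
for f in ['s2','d2']:
    P,im=cloud(f); t=im.astype(int); sat=t.max(-1)-t.min(-1)
    dist=np.hypot(P[...,0]-C[0],P[...,1]-C[1])
    m=(sat<25)&(P[...,2]>.03)&(P[...,2]<.055)&(np.hypot(P[...,0]-.465,P[...,1]-.2)<.055)
    c,r=cv2.minEnclosingCircle((P[m][:,:2]*1000).astype(np.float32)); print('pocket',m.sum(),c,r,np.degrees(np.arctan2(c[1]/1e3-C[1],c[0]/1e3-C[0])))
    m=(sat<25)&(P[...,2]<0.02)&(P[...,2]>0.003)&(dist>.163)&(dist<.225)&(P[...,0]<.5)
    q=P[m];print('tongue',len(q),cv2.minAreaRect((q[:,:2]*1000).astype(np.float32)))
    for lo in (.165,.175,.185,.195):
        k=q[(dist[m]>lo)&(dist[m]<lo+.01)]
        if len(k)>8: a=np.degrees(np.arctan2(k[:,1]-C[1],k[:,0]-C[0]))%360; print(lo,len(k),a.min().round(1),a.max().round(1),((a.min()+a.max())/2).round(1))
```

```text
4.375 [0.5743 0.1904 0.1254] [[ 0.996 -0.087  0.   ]
 [-0.087 -0.996 -0.   ]] [ 3.68620982 -0.43929838 -2.94699996]
pocket 1010 (466.22198486328125, 197.95314025878906) 41.02199172973633 175.55647483213497
tongue 161 ((371.6026916503906, 210.64610290527344), (44.43537139892578, 29.90434455871582), 72.28329467773438)
0.185 33 168.1 179.8 173.9
0.195 77 168.3 181.1 174.7
pocket 486 (466.5437927246094, 198.37510681152344) 42.352943420410156 175.321838474215
tongue 200 ((383.8466491699219, 206.12869262695312), (43.55409240722656, 55.48536682128906), 86.11227416992188)
0.165 40 168.6 182.4 175.5
0.175 40 168.2 181.5 174.8
0.185 41 168.4 181.5 175.0
0.195 39 168.8 181.0 174.9
```

View pics/c2.png

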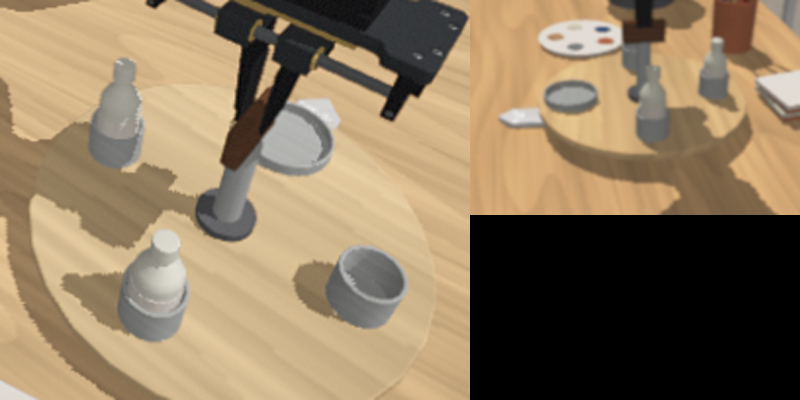

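The scene view shows the pocket (295,140) in line with the tongue (322,112); measured 175.4° against 174.9°. I'll release the handle, lift and go above the jar.

>>> {"op": "send_rows", "data": {
  "moves": [
    [0, 0, 0, 0, 0, 0, 1],
    [0, 0, 0, 0, 0, 0, 1],
    [0, 0, 0, 0, 0, 0, 1],
    [0, 0, 0, 0, 0, 0, 1],
    [0, 0, 0, 0, 0, 0, 1],
    [0, 0, 0, 0, 0, -0.04, 1],
    [0, 0, 0, 0, 0, -0.08, 1],
    [0, 0, -8, 0.01, 0.05, -0.08, 1],
    [0, 0, -16, 0.02, 0.1, -0.08, 1],
    [0, 0, -24, 0.03, 0.15, -0.08, 1],
    [0, 0, -32, 0.035, 0.2, -0.08, 1],
    [0, 0, -40, 0.04, 0.25, -0.08, 1],
    [0, 0, -45, 0.05, 0.3, -0.08, 1],
    [0, 0, -45, 0.055, 0.35, -0.08, 1],
    [0, 0, -45, 0.0587, 0.3848, -0.08, 1],
    [0, 0, -45, 0.0587, 0.3848, -0.08, 1],
    [0, 0, -45, 0.0587, 0.3848, -0.08, 1]
  ]
}}

```text
clock: 6.5
ee_pos: [0.5989, -0.1975, 0.2054]
orientation: [0.94, 0.342, -0.0, -0.0]
contact_force: [0.3, 0.8, -0.0]
gripper_width: 0.995
gripper_force: 0.0
```

Run:
```python
from h import *
shot('wrist','w3')
s=arm.sense();M=R.from_quat(s['orientation']).as_matrix();print(s['clock'],s['ee_pos'].round(4),s['joint_pos'].round(3),M.round(3)[:2])
P,im=cloud('w3')
m=(P[...,2]>0.068)&(P[...,2]<0.08)&(np.hypot(P[...,0]-.6,P[...,1]+.2)<0.05)
q=P[m];c,r=cv2.minEnclosingCircle((q[:,:2]*1000).astype(np.float32));print(len(q),c,r,q[:,2].max())
d=np.array([c[0]/1e3,c[1]/1e3,.023])-s['ee_pos'];print(M.T@d)
```

```text
6.55 [ 0.5991 -0.197   0.2055] [-0.423  0.486  1.527  0.     1.128  0.449] [[ 0.766  0.643 -0.   ]
 [ 0.643 -0.766  0.   ]]
1809 (598.8707275390625, -198.07540893554688) 24.0322208404541 0.07651619007745059
[-0.0008192   0.00070912  0.18247085]
```

View pics/w3.png

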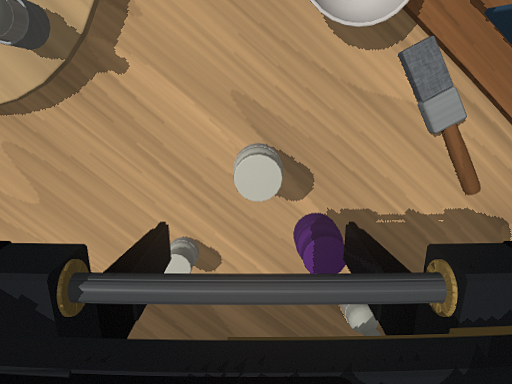

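The wrist view shows the white jar at (258,176), centred between the fingers, with the purple jar clear of them at (320,243). I'll descend and grasp.

>>> {"op": "send_rows", "data": {
  "moves": [
    [0, 0, 0, 0, 0, 0.05, 1],
    [0, 0, 0, -0.0005, 0.0005, 0.1, 1],
    [0, 0, 0, -0.0005, 0.0005, 0.14, 1],
    [0, 0, 0, -0.0005, 0.0005, 0.17, 1],
    [0, 0, 0, -0.0005, 0.0005, 0.184, 1],
    [0, 0, 0, -0.0005, 0.0005, 0.184, 1],
    [0, 0, 0, -0.0005, 0.0005, 0.184, -1],
    [0, 0, 0, -0.0005, 0.0005, 0.184, -1],
    [0, 0, 0, -0.0005, 0.0005, 0.184, -1],
    [0, 0, 0, -0.0005, 0.0005, 0.184, -1],
    [0, 0, 0, -0.0005, 0.0005, 0.184, -1],
    [0, 0, 0, -0.0005, 0.0005, 0.184, -1],
    [0, 0, 0, -0.0005, 0.0005, 0.184, -1],
    [0, 0, 0, -0.0005, 0.0005, 0.184, -1]
  ]
}}

```text
clock: 8.3
ee_pos: [0.5989, -0.1986, 0.0213]
orientation: [0.94, 0.342, -0.0, -0.0]
contact_force: [-0.2, -0.1, -3.0]
gripper_width: 0.519
gripper_force: 26.0
```

>>> {"op": "send_rows", "data": {
  "moves": [
    [0, 0, 0, 0, 0, 0, -1],
    [0, 0, 0, 0, 0, -0.005, -1],
    [0, 0, 0, 0, 0, -0.015, -1],
    [0, 0, 0, 0, 0, -0.03, -1],
    [0, 0, 0, 0, 0, -0.06, -1],
    [0, 0, 0, 0, 0, -0.09, -1],
    [0, 0, 0, 0, 0, -0.12, -1],
    [0, 0, 0, 0, 0, -0.15, -1],
    [0, 0, 0, 0, 0, -0.17, -1],
    [0, 0, 0, 0, 0, -0.17, -1],
    [0, 0, 0, 0, 0, -0.17, -1]
  ]
}}

```text
clock: 9.68
ee_pos: [0.5986, -0.1985, 0.191]
orientation: [0.94, 0.342, -0.0, -0.0]
contact_force: [0.1, -0.4, -3.5]
gripper_width: 0.521
gripper_force: 26.0
```

Run:
```python
from h import *
shot('side','d4');shot('scene','s4')
s=arm.sense();M=R.from_quat(s['orientation']).as_matrix();p=s['ee_pos'];print(s['clock'],p.round(4),s['gripper_width'],s['contact_force'],M.round(3)[:2])
T=cloud('s2')
for f in ['d4','s4']:
    P,im=cloud(f);t=im.astype(int);sat=t.max(-1)-t.min(-1)
    m=(np.hypot(P[...,0]-p[0],P[...,1]-p[1])<.045)&(P[...,2]>.12)&(P[...,2]<.26)&(t.min(-1)>70)&(sat<40)
    q=P[m];print(f,len(q),np.percentile(q,[1,50,99],axis=0).round(3).tolist())
d=np.array([.4658,.1985,p[2]])-p;print(M.T@d)
a=cv2.imread('pics/d4.png');v,u=np.where(m)
cv2.imwrite('pics/c4.png',np.hstack([a[60:340,200:500],cv2.imread('pics/s4.png')[60:340,60:360]]))
```

```text
9.775 [ 0.5986 -0.1985  0.1905] 0.5239090683060463 [-0.13030096  0.93657862 -2.38851193] [[ 0.766  0.643 -0.001]
 [ 0.643 -0.766  0.001]]
d4 2022 [[0.573, -0.226, 0.175], [0.59, -0.217, 0.217], [0.619, -0.179, 0.244]]
s4 1343 [[0.583, -0.217, 0.173], [0.613, -0.183, 0.217], [0.627, -0.171, 0.246]]
[ 0.15346608 -0.38950101  0.00042568]
```

View pics/c4.png

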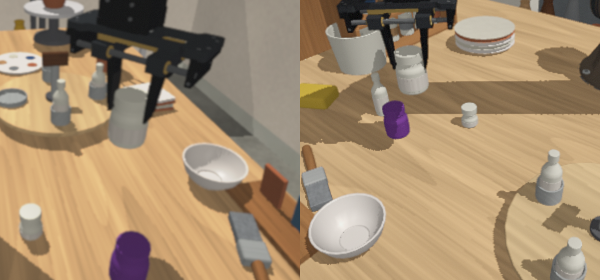

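The jar is held upright, at (128,115) in the side crop, and it's clear of the table. I'll carry it above the pocket.

>>> {"op": "send_rows", "data": {
  "moves": [
    [0, 0, 2, 0.006, -0.015, 0, -1],
    [0, 0, 5, 0.017, -0.043, 0, -1],
    [0, 0, 9, 0.031, -0.078, 0, -1],
    [0, 0, 13, 0.045, -0.113, 0, -1],
    [0, 0, 17, 0.059, -0.148, 0, -1],
    [0, 0, 21, 0.073, -0.183, 0, -1],
    [0, 0, 25, 0.087, -0.218, 0, -1],
    [0, 0, 29, 0.101, -0.253, 0, -1],
    [0, 0, 33, 0.115, -0.288, 0, -1],
    [0, 0, 37, 0.129, -0.323, 0, -1],
    [0, 0, 41, 0.141, -0.358, 0, -1],
    [0, 0, 44, 0.149, -0.379, 0, -1],
    [0, 0, 45, 0.1535, -0.3895, 0, -1],
    [0, 0, 45, 0.1535, -0.3895, 0, -1],
    [0, 0, 45, 0.1535, -0.3895, 0, -1],
    [0, 0, 45, 0.1535, -0.3895, 0, -1]
  ]
}}

```text
clock: 11.78
ee_pos: [0.4664, 0.1978, 0.1913]
orientation: [0.999, -0.044, -0.0, 0.0]
contact_force: [0.4, -0.5, -1.8]
gripper_width: 0.52
gripper_force: 26.0
```

Run:
```python
from h import *
shot('side','d5');shot('scene','s5')
s=arm.sense();M=R.from_quat(s['orientation']).as_matrix();p=s['ee_pos'];print(s['clock'],p.round(4),s['gripper_width'],M.round(3)[:2])
for f in ['d5','s5']:
    P,im=cloud(f);t=im.astype(int);sat=t.max(-1)-t.min(-1)
    m=(np.hypot(P[...,0]-p[0],P[...,1]-p[1])<.045)&(P[...,2]>.12)&(P[...,2]<.26)&(t.min(-1)>70)&(sat<40)
    q=P[m];print(f,len(q),np.percentile(q,[1,50,99],axis=0).round(3).tolist())
    m=(sat<25)&(P[...,2]>.03)&(P[...,2]<.055)&(np.hypot(P[...,0]-.465,P[...,1]-.2)<.055)
    print('pocket',m.sum(),cv2.minEnclosingCircle((P[m][:,:2]*1000).astype(np.float32)))
d=np.array([.4660,.1985,p[2]])-p;print(M.T@d)
```

```text
11.875 [0.4664 0.1979 0.1914] 0.5221097301358029 [[ 0.996 -0.088 -0.   ]
 [-0.088 -0.996 -0.   ]]
d5 623 [[0.442, 0.165, 0.174], [0.468, 0.177, 0.205], [0.492, 0.206, 0.245]]
pocket 490 ((466.7672119140625, 198.45713806152344), 42.5944709777832)
s5 2023 [[0.45, 0.172, 0.174], [0.488, 0.199, 0.219], [0.496, 0.222, 0.246]]
pocket 1023 ((465.86798095703125, 198.0579071044922), 41.245609283447266)
[-4.37201268e-04 -5.35988060e-04 -3.60165139e-08]
```

>>> {"op": "send_rows", "data": {
  "moves": [
    [0, 0, 0, 0, 0, 0.02, -1],
    [0, 0, 0, 0, 0, 0.05, -1],
    [0, 0, 0, 0, 0, 0.08, -1],
    [0, 0, 0, 0, 0, 0.1, -1],
    [0, 0, 0, 0, 0, 0.115, -1],
    [0, 0, 0, 0, 0, 0.124, -1],
    [0, 0, 0, 0, 0, 0.129, -1],
    [0, 0, 0, 0, 0, 0.131, -1],
    [0, 0, 0, 0, 0, 0.1325, -1],
    [0, 0, 0, 0, 0, 0.1335, -1],
    [0, 0, 0, 0, 0, 0.1335, -1],
    [0, 0, 0, 0, 0, 0.1335, -1]
  ]
}}

```text
clock: 13.38
ee_pos: [0.4664, 0.1984, 0.0582]
orientation: [0.999, -0.044, 0.0, -0.0]
contact_force: [-0.7, 0.5, 0.3]
gripper_width: 0.523
gripper_force: 26.8
```

>>> {"op": "send_rows", "data": {
  "moves": [
    [0, 0, 0, 0, 0, 0.0007, -1],
    [0, 0, 0, 0, 0, 0.0007, -1],
    [0, 0, 0, 0, 0, 0.0007, -1]
  ]
}}

```text
clock: 13.75
ee_pos: [0.4664, 0.1985, 0.058]
orientation: [0.999, -0.044, 0.0, -0.0]
contact_force: [-1.9, -0.1, 9.7]
gripper_width: 0.519
gripper_force: 29.0
```

The jar is seated, with 9.7 N upward contact. I'll open and retreat straight up.

>>> {"op": "send_rows", "data": {
  "moves": [
    [0, 0, 0, 0, 0, 0, 1],
    [0, 0, 0, 0, 0, 0, 1],
    [0, 0, 0, 0, 0, 0, 1],
    [0, 0, 0, 0, 0, 0, 1],
    [0, 0, 0, 0, 0, 0, 1],
    [0, 0, 0, 0, 0, -0.03, 1],
    [0, 0, 0, 0, 0, -0.07, 1],
    [0, 0, 0, 0, 0, -0.11, 1],
    [0, 0, 0, 0, 0, -0.15, 1],
    [0, 0, 0, 0, 0.06, -0.17, 1],
    [0, 0, 0, 0, 0.12, -0.18, 1],
    [0, 0, 0, 0, 0.18, -0.18, 1],
    [0, 0, 0, 0, 0.2, -0.18, 1],
    [0, 0, 0, 0, 0.2, -0.18, 1],
    [0, 0, 0, 0, 0.2, -0.18, 1]
  ]
}}

```text
clock: 15.62
ee_pos: [0.4488, -0.0003, 0.2372]
orientation: [0.999, -0.044, 0.0, -0.0]
contact_force: [-0.3, 0.1, 0.5]
gripper_width: 1.002
gripper_force: 0.0
```

Run:
```python
from h import *
shot('side','d6');shot('scene','s6')
s=arm.sense();print(s['clock'],s['ee_pos'].round(3),s['contact_force'])
for f in ['d6','s6']:
    P,im=cloud(f);h=np.hypot(P[...,0]-.466,P[...,1]-.1985)
    m=(h<.045)&(P[...,2]>.102)&(P[...,2]<.13)
    q=P[m];print(f,len(q),cv2.minEnclosingCircle((q[:,:2]*1000).astype(np.float32)),q[:,2].max(),np.linalg.lstsq(np.c_[q[q[:,2]>.108][:,:2],np.ones((q[:,2]>.108).sum())],q[q[:,2]>.108][:,2],rcond=None)[0])
    m=(h<.06)&(P[...,2]>.043)&(P[...,2]<.052)
    print('rim',m.sum(),cv2.minEnclosingCircle((P[m][:,:2]*1000).astype(np.float32)))
cv2.imwrite('pics/c6.png',np.hstack([cv2.resize(cv2.imread('pics/d6.png')[100:250,130:330],(400,300)),cv2.resize(cv2.imread('pics/s6.png')[180:384,230:502],(400,300))]))
```

```text
15.725 [0.449 0.    0.237] [-0.03658314 -0.3135167  -0.12700821]
d6 197 ((467.7071228027344, 196.1652374267578), 24.567279815673828) 0.11248020192444819 [-0.00307951  0.02037992  0.10840087]
rim 171 ((465.2547607421875, 198.0791015625), 41.55078887939453)
s6 557 ((469.00177001953125, 197.39016723632812), 24.62021827697754) 0.11359225687374325 [-0.01647096 -0.00796784  0.12063847]
rim 245 ((471.75238037109375, 210.50930786132812), 39.00008010864258)
```

View pics/c6.png

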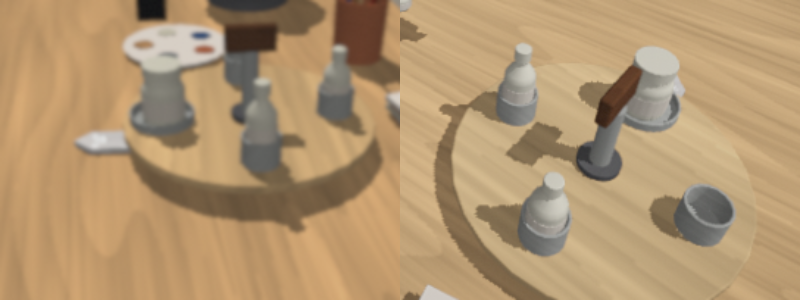

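The jar stands upright in the pocket (side crop 160,95), in line with the tongue. Its lid top is at 0.112 m and its centre is within about 3 mm of the pocket centre. I'll hand it in.

```bash
python3 -c "
from plant import arm
print(arm.hand_in())"
```

```text
the job is handed in; nothing more can be done
None
```

The carousel is turned so the wide pocket sits at the loading point, within about 1° of the tongue by camera; the white jar stands upright in it and the job is handed in at about 15.7 s, with no verdict returned.

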